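Load bar stock into the cut-off feeder

TASK

Pull the orange bar of stock out of its two spring clips and feed it endwise through the blue guide tube of the little cut-off machine, entering at the flared mouth, until its leading end rests against the red stop; then let go. Leave the wash bottle, the jar and the lens tray as they stand.

Things in the scene. Friction and masses are not known exactly. Their poses are not given: they have to be found in the camera images.
- rod: Orange plastic bar, round, 16 mm diameter, 200 mm long, about 60 g, both ends alike. Origin at its middle on its axis; its x axis runs along the bar.
- rack: White storage rack fixed to the bench, base 216 x 70 x 12 mm. Origin: centre of its underside. It holds the bar level along its x axis, bar axis 55 mm above the bench, middle over the origin. White saddles enclose the bar's last 17 mm at each end, side walls 2 mm off the bar and 64 mm above the bench: take the bar between the clips (96 mm free) and pull it straight up.
- clip_a (a point): Steel C-shaped spring clip on the rack, 16 mm long, 56 mm from the middle on the rack's -x side. The point is on the held bar's axis. Its two jaws grip over the bar, tips about 71 mm above the bench; they resist and then snap open when the bar is pulled up (both clips together about 8 to 14 N); the bar is free after 15 mm.
- clip_b (a point): Steel C-shaped spring clip on the rack, 16 mm long, 56 mm from the middle on the rack's +x side. The point is on the held bar's axis. Its two jaws grip over the bar, tips about 71 mm above the bench; they resist and then snap open when the bar is pulled up (both clips together about 8 to 14 N); the bar is free after 15 mm.
- feeder: Small cut-off machine fixed to the bench. Origin on the bench under the mouth of its guide tube; x is the level feed direction, z up. Base 260 x 100 x 14 mm (x 0 to 260). Blue guide tube along x, axis 95 mm above the bench, x = 0 (mouth) to 90 mm, outside 27 mm, bore 19 mm. Red stop at x = 140 mm, white housing 140 mm tall behind it (x 148 to 250 mm).
- feeder_mouth (a point): Centre of the tube's flared mouth, on the tube's axis, 95 mm above the bench; axes as the feeder's. The flare is 48 mm across outside, inner radius 20 mm at the mouth, narrowing to the 19 mm bore 20 mm further in. A bar let go when partly in stays in the tube, its tail drooping some mm.
- feeder_stop (a point): Point where the tube's axis meets the face of the red stop plate (50 x 50 mm), 140 mm beyond the mouth along the feed direction; axes as the feeder's. With the bar against the stop its tail stands 60 mm out of the mouth.
- wash_bottle: White wash bottle, 64 mm diameter, 130 mm tall, a bystander. Origin at the centre of its underside.
- jar: Glass jar with red cap, 56 mm diameter, 80 mm tall, a bystander. Origin at the centre of its underside.
- lens_tray: Grey open tray with six compartments, 120 x 160 x 22 mm, a bystander. Origin at the centre of its underside.

How it is judged (in metres and radians):
On the way, in this order (a step that is already met when the one before it is completed fails the run):
1. the bar is pulled out of both spring clips and clear above the rack (height (world z) of rod above 0.08 m and contact force between rod and rack below 0.1 N), for 0.1 s.
2. the bar's leading end has entered the straight part of the guide tube, the bar in line with it (x of rod in the frame of feeder_mouth between -0.07 and 0 m and y of rod in the frame of feeder_mouth between -0.01 and 0.01 m and z of rod in the frame of feeder_mouth between -0.01 and 0.01 m and angle between the x axis of rod and the x axis of feeder, either way round below 0.1 rad), for 0.1 s.
At the end, for the whole second after the job is handed in: The bar lies at rest inside the guide tube, in line with it (within 4 degrees, its middle within 5 mm sideways and 6 mm in height of the tube's axis), its leading end within 6 mm of the red stop; wash bottle, jar and lens tray are within 30 mm of where they stood (x of rod in the frame of feeder_stop between -0.106 and -0.094 m and y of rod in the frame of feeder_stop between -0.005 and 0.005 m and z of rod in the frame of feeder_stop between -0.006 and 0.006 m and angle between the x axis of rod and the x axis of feeder, either way round below 0.07 rad and linear speed of rod below 0.02 m/s and distance of each of wash_bottle, jar, lens_tray from where it was at the start of the episode below 0.03 m); the robot touches nothing.
It fails at once if the wash bottle, the jar or the lens tray is shifted by more than 30 mm or tipped over (distance of any of wash_bottle, jar, lens_tray from where it was at the start of the episode above 0.03 m or angle between any of wash_bottle, jar's own z axis and vertical above 0.4 rad).
It also fails if it takes over 54 s, if anything falls off the work surface, if the arm or the gripper's body presses on something with over 40 N, if the wrist force passes 120 N, or if a joint passes its speed limit or range.

ROBOT

A 6-joint arm with a two-finger parallel gripper is mounted at the origin on the work surface. World frame = base frame: x ahead of the robot, y to its left, z up, the work surface at z = 0. Lengths are in mm, angles in degrees, forces in N, time in s.
With the tool pointing down it reaches from about 300 to 850 mm from the base axis. Payload 4.2 kg.
Tool frame: the origin (TCP) lies at the very end of the fingers, on their centre line; the grasp point (between the pads) lies 19 mm behind it (env.grip_depth is the distance from the TCP to the grasp point, in mm); z points along the fingers, y is the line along which they close (so a half turn about z gives the same grasp; the last joint's range is limited). The gripper opens to 91 mm and grips with 3 to 60 N. Pads are 32 mm wide; open, the fingers measure 118 mm over their backs; the gripper's body (76 mm by 178 mm) begins 60 mm behind the grasp point.
Start: joints at [-65.89, 18.312, 89.639, -0, 72.044, -1.146], TCP at [245.337, -520.051, 213.976] pointing down, gripper open.
Joint ranges: [-177.97, 177.97], [-48.28, 115.42], [12.27, 149.76], [-77.06, 257.06], [2.81, 150.46], [-146.56, 146.56]. Speed limits (degrees/s): [147.25, 147.25, 180, 180, 180, 180].

INTERFACE

Orientations are given as [roll, pitch, yaw] about the fixed x, y, z axes, in that order (R = Rz(yaw) Ry(pitch) Rx(roll)).
In Python, from workcell import env, cams gives the robot as it stands.
- The arm moves only by the tool apply_moves, never from a script. Its argument "deltas" is a list of rows, each a list of 5 numbers: the shift along the tool's x, y, z in m, then the turn about the tool's z in rad, then the opening, from -1 (shut) to 1 (fully open), so that 0 is half open. In form: [[tx, ty, tz, roll, gripper], ...]. A call has 1 to 5 rows; each row is the pose to reach, as a shift and turn from the pose commanded when the call began, along the tool's axes at that moment; what a row does not reach only later rows make up. A row lasts 1/10 s, in which the tool goes at most 50 mm and 8.59 degrees, less where a joint would pass 70% of its speed; a pose out of reach is approached as far as the arm can. A call with a gripper value outside its range is refused whole. The fingers move at their own pace and stop on an object; "grip_force" is the grip in N (left out, the last holds). Time passes only in rows, so rows that repeat a pose let the fingers close. It gives the time, the measured TCP pose, the force, the opening and the grip force at its end, in the units of the state.
- env.state(): the state, without advancing time (a new reading comes with each control period).
- cams.grab_frame(name): name is "scene" or "top" or "wrist"; returns the picture (400x640x3 uint8, blue, green, red); there is no depth.
- cams.get_calibration(name): a dict with "mtx" (3x3 intrinsics, pixels), "k1" (the pictures are not rectified: a ray, as slopes to the right and down, at radius r is drawn at 1 + k1 r^2 times it, then the intrinsics apply), "eye" and "attitude" of the camera in the world; the wrist camera has in their place "tool_from_camera" (4x4, takes a point from camera to tool coordinates, whose origin is the TCP and whose axes are the flange's). Camera axes: x right, y down, z forward; pixel columns grow to the right and rows downward; lengths in mm; the calibration is good to about 2 mm. A picture is of the moment at which its call begins: read the wrist's pose just before it. get_calibration takes no time and is no camera call.
- env.job_done(): hands the job in; it is judged then, once.
The state is a dict: "time_s": time; "qpos": joint angles; "qvel": joint speeds; "effort": joint torques, N m; "ee_pos": TCP position; "ee_rot": TCP orientation; "force": force on the tool from outside, world axes, zero at the start; "torque": the same for the moment, N m; "gripper_width": finger opening in mm; "gripper_force": force on a finger pad.
Only numpy, scipy, OpenCV 4.12 (cv2) and the standard library are available. Lean on these libraries where they do the work, as an engineer would, in place of code of your own. Each camera call takes 0.05 s, during which the arm holds its last target. There are 200 camera calls.

## Working session

There is one attempt and no reset: what is moved stays moved. The work goes in short steps, Python scripts to look and compute and a tool call to move; the robot and the scene stay as the last step left them, time stands still between calls to the robot, and variables do not carry over. Pictures are saved under pics/ and viewed, at most 13 in all, crops included, and the job is handed in when it is done.

Besides the shell and the picture viewer there is one more tool, called after ">>>" as name(argument=value, ...) on one line, values as JSON. apply_moves: Moves the arm, as the interface text tells. Its arguments: {"type":"object","properties":{"deltas":{"type":"array"},"grip_force":{"type":"number"}},"required":["deltas"]}

```bash
mkdir -p pics; ls; python3 - <<'E'
from workcell import env, cams
import cv2
print(env.state())
for n in ("scene","top","wrist"):
    cv2.imwrite(f"pics/{n}0.png",cams.grab_frame(n)); print(n,cams.get_calibration(n))
E
```

```text
pics
{'time_s': 0.0, 'qpos': array([-6.58912349e+01,  1.83509690e+01,  8.97057831e+01, -4.66634629e-04,
        7.20425500e+01, -1.14475802e+00]), 'qvel': array([-0.03972378, -0.00299225, -0.15413903,  0.03871266, -0.05747383,
        0.02648438]), 'effort': array([-4.87029960e-03, -4.12470424e+01, -2.31975871e+01,  7.24521093e-02,
        4.57258278e-02, -1.09463044e-04]), 'ee_pos': array([ 245.11584918, -519.59105676,  213.13122754]), 'ee_rot': array([-1.79900709e+02, -1.54033987e-03,  2.52536660e+01]), 'force': array([ 0.44661589,  0.22866993, -0.45684345]), 'torque': array([-0.01778631,  0.01498036, -0.02596416]), 'gripper_force': 0.0, 'gripper_width': 91.17959483624361}
scene {'mtx': array([[413.002629  ,   0.        , 321.28896103],
       [  0.        , 413.002629  , 207.64956033],
       [  0.        ,   0.        ,   1.        ]]), 'k1': -0.10855538925426789, 'eye': array([1018.55608284, -196.94553601, 1023.85250937]), 'attitude': array([-150.02243072,    0.54458667,   64.02376014])}
top {'mtx': array([[449.14740954,   0.        , 322.13746645],
       [  0.        , 449.14740954, 198.20365403],
       [  0.        ,   0.        ,   1.        ]]), 'k1': 0.0036608115082721842, 'eye': array([ 401.26525012,   11.16591298, 1316.20775045]), 'attitude': array([-1.73734808e+02,  9.62609759e-02, -8.96847210e+01])}
wrist {'mtx': array([[314.43560274,   0.        , 313.95341871],
       [  0.        , 314.43560274, 203.60704109],
       [  0.        ,   0.        ,   1.        ]]), 'k1': -0.03437221931366109, 'tool_from_camera': array([[ 8.16198192e-04, -9.69065161e-01, -2.46803663e-01,
         7.03998989e+01],
       [ 9.99999408e-01,  6.13184267e-04,  8.99428298e-04,
        -7.74481599e-01],
       [-7.20268505e-04, -2.46804251e-01,  9.69065087e-01,
        -1.70743031e+02],
       [ 0.00000000e+00,  0.00000000e+00,  0.00000000e+00,
         1.00000000e+00]])}
```

View pics/top0.png

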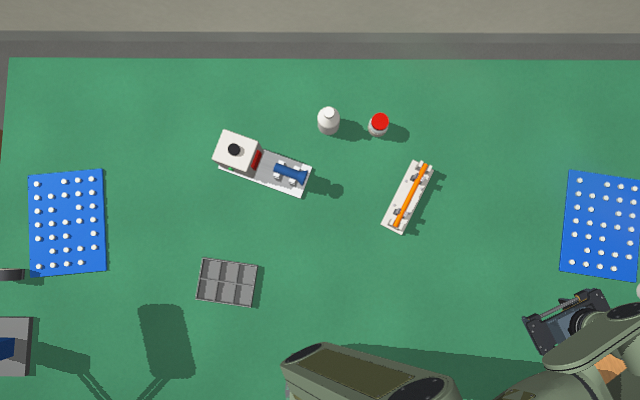

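View pics/scene0.png

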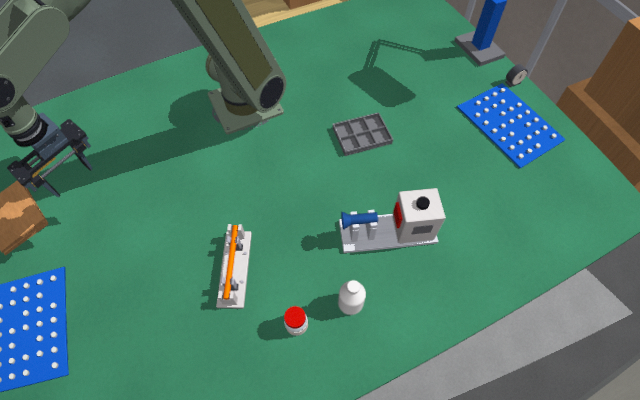

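The top view shows the bar in its rack from (427,165) to (396,227). The blue tube has its mouth near (306,178), and the red stop is near (257,160). The wash bottle is at (328,121), the jar at (378,124) and the tray at (228,282). The scene view agrees: bar at (232,262), tube at (360,218).

```bash
cat > h.py <<'E'
import numpy as np, cv2
from scipy.spatial.transform import Rotation as R
from workcell import env, cams
def cam(n, st=None):
    c=cams.get_calibration(n)
    if n!="wrist": return c, np.array(c["eye"]), R.from_euler("xyz",c["attitude"],degrees=True).as_matrix()
    st=st or env.state(); T=c["tool_from_camera"]; Rt=R.from_euler("xyz",st["ee_rot"],degrees=True).as_matrix()
    return c, st["ee_pos"]+Rt@T[:3,3], Rt@T[:3,:3]
def rays(n,px,st=None):
    c,e,A=cam(n,st); M=c["mtx"]
    px=np.atleast_2d(px).astype(float)
    u=cv2.undistortPoints(px[:,None],M,np.array([c["k1"],0,0,0,0]),).reshape(-1,2)
    return e,(A@np.c_[u,np.ones(len(u))].T).T
def plane(n,px,z,st=None):
    e,d=rays(n,px,st); return e+d*((z-e[2])/d[:,2])[:,None]
def mask(img,col):
    h=cv2.cvtColor(img,cv2.COLOR_BGR2HSV)
    lo,hi={"orange":((8,170,110),(20,255,255)),"blue":((100,120,40),(125,255,255)),"red":((0,180,90),(4,255,255))}[col]
    return cv2.inRange(h,lo,hi)
def pts(m,box):
    x0,y0,x1,y1=box; r,c=np.nonzero(m[y0:y1,x0:x1]); return np.c_[c+x0,r+y0]
def ends(P):
    c=P.mean(0); v=np.linalg.svd((P-c)[:,:2],full_matrices=False)[2][0]; t=(P-c)[:,:2]@v
    w=(P-c)[:,:2]@np.array([-v[1],v[0]])
    return c,v,t.min(),t.max(),w.min(),w.max()
E
python3 - <<'E'
from h import *
B={"top":{"orange":(370,150,450,245),"blue":(260,150,320,195),"red":(240,140,275,180)},
"scene":{"orange":(200,210,260,310),"blue":(330,200,390,240),"red":(385,190,408,235)}}
for n in B:
    im=cv2.imread(f"pics/{n}0.png")
    for col,z in (("orange",55),("blue",95),("red",95)):
        p=pts(mask(im,col),B[n][col]); P=plane(n,p,z)
        c,v,a,b,w0,w1=ends(P)
        e0,e1=c[:2]+a*v,c[:2]+b*v
        print(n,col,len(p),c.round(1),"dir",np.degrees(np.arctan2(v[1],v[0])).round(2),e0.round(1),e1.round(1),"len",round(b-a,1),"w",round(w1-w0,1))
E
```

```text
top orange 312 [ 550.1 -233.7   55. ] dir 153.09 [ 640.1 -279.3] [ 463.  -189.4] len 198.7 w 15.0
top blue 305 [606.  100.8  95. ] dir 69.62 [591.7  62.2] [623.  146.5] len 89.9 w 38.6
top red 62 [643.  199.7  95. ] dir 161.11 [667.4 191.4] [619.1 207.9] len 51.1 w 10.7
scene orange 388 [ 552. -237.   55.] dir -26.92 [ 458.4 -189.5] [ 639.5 -281.4] len 203.1 w 15.3
scene blue 373 [603.5  99.9  95. ] dir -108.79 [619.9 148. ] [589.8  59.6] len 93.3 w 46.5
scene red 76 [639.1 199.1  95. ] dir -27.55 [606.1 216.3] [671.5 182.2] len 73.8 w 12.3
```

>>> apply_moves(deltas=[[0.04, -0.013, 0, 0, 0], [0.08, -0.026, 0, 0, 0], [0.12, -0.039, 0, 0, 0], [0.16, -0.052, 0, 0, 0], [0.2, -0.064, 0, 0, 0]])

```text
time_s: 0.65
ee_pos: [399.7, -375.4, 213.8]
ee_rot: [-180.0, 0.0, 25.2]
force: [0.2, -1.0, 0.3]
gripper_width: 54.2
gripper_force: 0.0
```

>>> apply_moves(deltas=[[0.04, -0.013, 0, 0, 0], [0.08, -0.026, 0, 0, 0], [0.12, -0.039, 0, 0, 0], [0.16, -0.052, 0, 0, 0], [0.197, -0.064, 0, 0, 0]])

```text
time_s: 1.15
ee_pos: [550.9, -233.3, 213.7]
ee_rot: [-180.0, 0.0, 25.3]
force: [-0.3, -0.8, -0.8]
gripper_width: 45.6
gripper_force: 0.0
```

>>> apply_moves(deltas=[[0, 0, 0, 0.14, 0], [0, 0, 0, 0.28, 0], [0, 0, 0, 0.42, 0], [0, 0, 0, 0.56, 0], [0, 0, 0, 0.7, 0]])

```text
time_s: 1.65
ee_pos: [549.6, -234.7, 213.5]
ee_rot: [-180.0, 0.0, -15.2]
force: [-0.3, -0.1, -0.2]
gripper_width: 45.6
gripper_force: 0.0
```

>>> apply_moves(deltas=[[0, 0, 0, 0.11, 0], [0, 0, 0, 0.212, 0], [0, 0, 0, 0.212, 0], [0, 0, 0, 0.212, 0]])

```text
time_s: 2.05
ee_pos: [549.7, -234.8, 213.7]
ee_rot: [180.0, 0.0, -26.9]
force: [-0.4, 0.1, 0.2]
gripper_width: 45.4
gripper_force: 0.0
```

```bash
python3 - <<'E'
from h import *
st=env.state(); im=cams.grab_frame("wrist"); cv2.imwrite("pics/w1.png",im)
print(st["time_s"],st["ee_pos"],st["ee_rot"],st["qpos"],st["gripper_width"])
p=pts(mask(im,"orange"),(0,0,640,400)); P=plane("wrist",p,55,st); c,v,a,b,w0,w1=ends(P)
print(len(p),c,np.degrees(np.arctan2(v[1],v[0])),c[:2]+a*v,c[:2]+b*v,b-a,w1-w0)
E
```

```text
2.05 [ 549.65142663 -234.84727622  213.71637002] [ 1.79996749e+02  2.65531499e-02 -2.68789737e+01] [-2.42366520e+01  2.03924227e+01  8.65511635e+01 -2.11455885e-03
  7.30830886e+01  9.26429367e+01] 45.412742951773424
21 [ 546.15609648 -233.02907495   55.        ] 155.75069437794943 [ 639.58149403 -275.11278588] [ 478.57572809 -202.58732397] 176.58652069688503 11.426667286104257
```

View pics/w1.png

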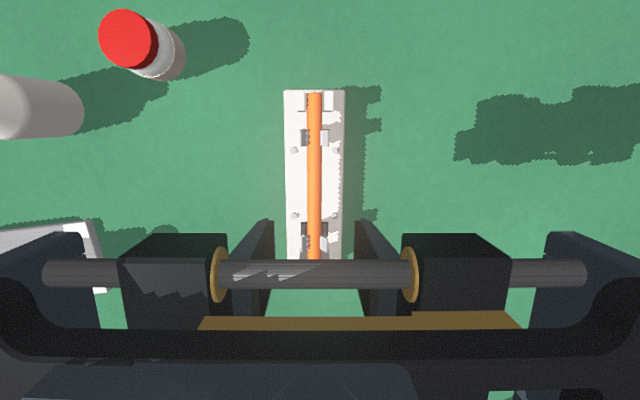

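The bar runs straight down the wrist picture from (314,92) to (314,260), centred between the fingers. The jar cap is at (128,40) and well clear. My orange mask missed most of it because the bar looks paler here, so I'll loosen it and re-measure.

```bash
sed -i 's/(8,170,110),(20,255,255)/(6,110,110),(20,255,255)/' h.py; python3 - <<'E'
from h import *
st=env.state(); im=cv2.imread("pics/w1.png")
p=pts(mask(im,"orange"),(295,85,335,256)); P=plane("wrist",p,55,st); c,v,a,b,w0,w1=ends(P)
print(len(p),c,np.degrees(np.arctan2(v[1],v[0])),c[:2]+a*v,c[:2]+b*v,b-a,w1-w0)
# in tool frame
Rt=R.from_euler("xyz",st["ee_rot"],degrees=True).as_matrix(); Q=(P-st["ee_pos"])@Rt
print("tool frame x",Q[:,0].min(),Q[:,0].max(),"y mean by x",[ (round(x), Q[abs(Q[:,0]-x)<8,1].mean().round(2)) for x in (20,40,60,80,95)])
# bystander tops
t=cv2.imread("pics/top0.png");s=cv2.imread("pics/scene0.png")
for n,i,box in (("top",t,(365,110,392,133)),("scene",s,(280,300,310,330))):
    print("jar",plane(n,pts(mask(i,"red"),box).mean(0),80))
for n,px in (("top",(329,113)),("scene",(353,286))): print("bottle tip",plane(n,px,130))
E
```

```text
2224 [ 566.51631461 -241.77630681   55.        ] 152.9748836138855 [ 639.64732458 -279.0788073 ] [ 484.13144063 -199.75361624] 174.5785671181208 15.537555033381144
tool frame x -74.2677216924051 100.29355831789997 y mean by x [(20, np.float64(-1.67)), (40, np.float64(-1.46)), (60, np.float64(-1.2)), (80, np.float64(-1.19)), (95, np.float64(-1.2))]
jar [[ 756.89440998 -146.93827998   80.        ]]
jar [[ 759.03471406 -149.15965811   80.        ]]
bottle tip [[764.12059749  -3.46257612 130.        ]]
bottle tip [[766.79718925  -4.01688965 130.        ]]
```

>>> apply_moves(deltas=[[0, -0.0013, 0.036, 0, 0], [0, -0.0013, 0.072, 0, 0], [0, -0.0013, 0.108, 0, 0], [0, -0.0013, 0.144, 0, 0], [0, -0.0013, 0.167, 0, 0]])

```text
time_s: 2.6
ee_pos: [549.0, -233.1, 44.3]
ee_rot: [180.0, 0.2, -26.9]
force: [-1.1, -0.3, 0.3]
gripper_width: 45.6
gripper_force: 0.0
```

>>> apply_moves(deltas=[[0, 0, 0.011, 0, 0], [0, 0, 0.011, 0, -1], [0, 0, 0.011, 0, -1], [0, 0, 0.011, 0, -1], [0, 0, 0.011, 0, -1]], grip_force=50)

```text
time_s: 3.1
ee_pos: [551.2, -234.3, 37.4]
ee_rot: [180.0, -0.2, -27.0]
force: [-1.8, -2.7, 2.2]
gripper_width: 16.3
gripper_force: 1.8
```

>>> apply_moves(deltas=[[0, 0, 0, 0, -1], [0, 0, 0, 0, -1], [0, 0, 0, 0, -1], [0, 0, 0, 0, -1]])

```text
time_s: 3.5
ee_pos: [551.2, -234.4, 37.4]
ee_rot: [180.0, -0.2, -27.0]
force: [-0.4, -0.4, 6.3]
gripper_width: 15.1
gripper_force: 50.0
```

>>> apply_moves(deltas=[[0, 0, -0.006, 0, -1], [0, 0, -0.012, 0, -1], [0, 0, -0.018, 0, -1], [0, 0, -0.025, 0, -1], [0, 0, -0.035, 0, -1]])

```text
time_s: 4.0
ee_pos: [550.7, -233.4, 71.9]
ee_rot: [-180.0, -0.0, -27.0]
force: [0.6, 0.7, -0.9]
gripper_width: 15.2
gripper_force: 50.0
```

>>> apply_moves(deltas=[[0, 0, -0.02, 0, -1], [0, 0, -0.04, 0, -1], [0, 0, -0.06, 0, -1], [0, 0, -0.07, 0, -1], [0, 0, -0.07, 0, -1]])

```text
time_s: 4.5
ee_pos: [551.5, -234.0, 143.2]
ee_rot: [-180.0, -0.3, -27.0]
force: [-0.4, -1.0, -0.8]
gripper_width: 15.0
gripper_force: 50.0
```

```bash
python3 - <<'E'
from h import *
st=env.state(); im=cams.grab_frame("wrist"); cv2.imwrite("pics/w2.png",im); cv2.imwrite("pics/s2.png",cams.grab_frame("scene"))
print(st["time_s"],st["ee_pos"],st["ee_rot"],st["gripper_width"],st["gripper_force"],st["force"])
p=pts(mask(im,"orange"),(290,40,340,256)); Rt=R.from_euler("xyz",st["ee_rot"],degrees=True).as_matrix()
P=plane("wrist",p,st["ee_pos"][2]+19,st); Q=(P-st["ee_pos"])@Rt
print(len(p),"x",Q[:,0].min(),Q[:,0].max(),[(x,Q[abs(Q[:,0]-x)<6,1].mean().round(2),np.ptp(Q[abs(Q[:,0]-x)<3,1]).round(1)) for x in (30,50,70,90)], p.min(0),p.max(0))
E
```

```text
4.5 [ 551.51339351 -234.00820208  143.18620324] [-179.97493732   -0.25358575  -26.99314638] 14.998122931814084 49.99971270561218 [-0.4309498  -0.97294675 -0.75927605]
6350 x 3.2065151161016248 99.52189704251875 [(30, np.float64(-1.35), np.float64(15.0)), (50, np.float64(-1.29), np.float64(14.6)), (70, np.float64(-1.3), np.float64(15.1)), (90, np.float64(-1.48), np.float64(15.5))] [297  55] [331 255]
```

View pics/s2.png

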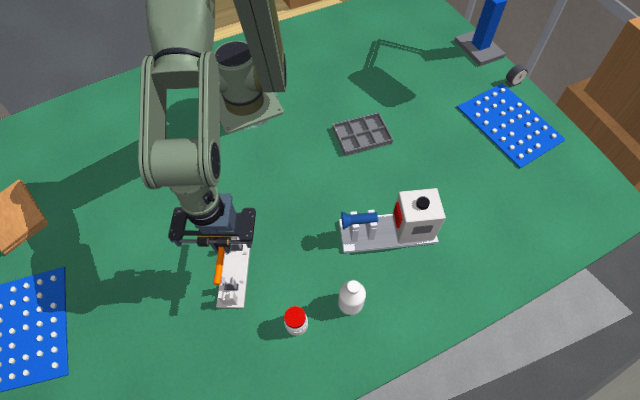

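The bar is out and held level at its middle. The wrist camera reads about −1.3 mm in tool y for a bar that is centred between the pads, so I'll subtract that bias. Next I swing round to line up behind the mouth.

>>> apply_moves(deltas=[[-0.016, -0.03, 0, 0, -1], [-0.033, -0.061, 0, 0, -1], [-0.049, -0.092, 0, 0, -1], [-0.066, -0.122, 0, 0, -1], [-0.082, -0.153, 0, 0, -1]])

```text
time_s: 5.1
ee_pos: [545.6, -58.8, 139.6]
ee_rot: [179.9, 0.2, -27.0]
force: [-0.2, 0.4, 0.5]
gripper_width: 15.1
gripper_force: 50.0
```

>>> apply_moves(deltas=[[0, 0, 0, -0.14, -1], [0, 0, 0, -0.28, -1], [0, 0, 0, -0.42, -1], [0, 0, 0, -0.56, -1], [0, 0, 0, -0.7, -1]])

```text
time_s: 5.6
ee_pos: [545.9, -60.0, 139.5]
ee_rot: [-179.9, 0.2, 13.4]
force: [-0.2, 0.1, -1.8]
gripper_width: 15.1
gripper_force: 50.0
```

>>> apply_moves(deltas=[[0, 0, 0, -0.14, -1], [0, 0, 0, -0.28, -1], [0, 0, 0, -0.42, -1], [0, 0, 0, -0.56, -1], [0, 0, 0, -0.7, -1]])

```text
time_s: 6.1
ee_pos: [545.9, -60.0, 139.5]
ee_rot: [-179.9, 0.1, 53.5]
force: [-0.8, 0.1, -1.2]
gripper_width: 14.9
gripper_force: 50.0
```

>>> apply_moves(deltas=[[0, 0, 0, -0.14, -1], [0, 0, 0, -0.28, -1], [0, 0, 0, -0.302, -1], [0, 0, 0, -0.302, -1], [0, 0, 0, -0.302, -1]])

```text
time_s: 6.6
ee_pos: [546.5, -60.1, 140.5]
ee_rot: [-179.9, 0.0, 70.4]
force: [0.2, -0.1, -0.6]
gripper_width: 14.8
gripper_force: 50.0
```

```bash
python3 - <<'E'
from h import *
st=env.state(); im=cams.grab_frame("wrist"); cv2.imwrite("pics/w3.png",im)
print(st["time_s"],st["ee_pos"],st["ee_rot"],st["qpos"],st["gripper_width"],st["force"])
p=pts(mask(im,"orange"),(290,30,340,256)); Rt=R.from_euler("xyz",st["ee_rot"],degrees=True).as_matrix()
P=plane("wrist",p,st["ee_pos"][2]+19,st); Q=(P-st["ee_pos"])@Rt
print(len(p),"x",Q[:,0].min(),Q[:,0].max(),[(x,Q[abs(Q[:,0]-x)<6,1].mean().round(2)) for x in (30,50,70,90)])
p=pts(mask(im,"blue"),(150,0,480,230)); Q=(plane("wrist",p,95,st)-st["ee_pos"])@Rt
print(len(p),p.min(0),p.max(0),"x",Q[:,0].min(),Q[:,0].max())
for x in range(90,260,10):
    q=Q[abs(Q[:,0]-x)<3]
    if len(q): print(x,q[:,1].min().round(1),q[:,1].max().round(1),((q[:,1].min()+q[:,1].max())/2).round(2))
E
```

```text
6.6 [546.48748075 -60.14679933 140.45220125] [-1.79947343e+02  1.20610400e-02  7.04083444e+01] [-7.47883469e+00  1.93798224e+01  9.93358977e+01 -8.46963018e-04
  6.13382951e+01  1.21132330e+01] 14.840725916286631 [ 0.17545328 -0.08272226 -0.60879834]
6494 x 4.283551457173984 100.52855675320846 [(30, np.float64(0.39)), (50, np.float64(0.35)), (70, np.float64(0.32)), (90, np.float64(0.31))]
889 [280   0] [348  19] x 134.32104269392093 145.08102979541349
140 -19.6 20.2 0.34
```

View pics/w3.png

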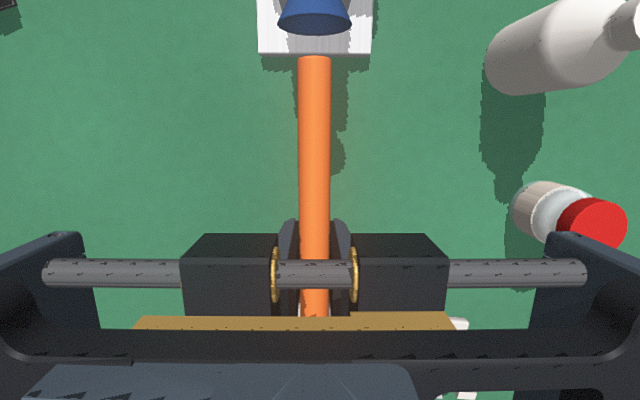

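The bar end at (314,57) points at the flare centre at (315,15). The front edge of the feeder base at row 53 is level, so the yaw is aligned too. I'll lower to tube height.

>>> apply_moves(deltas=[[0, 0, 0.02, 0, -1], [0, 0, 0.04, 0, -1], [0, 0, 0.0635, 0, -1], [0, 0, 0.0635, 0, -1], [0, 0, 0.0635, 0, -1]])

```text
time_s: 7.15
ee_pos: [546.8, -60.2, 77.6]
ee_rot: [-180.0, 0.0, 70.5]
force: [0.5, 0.1, -0.4]
gripper_width: 15.0
gripper_force: 50.0
```

```bash
python3 - <<'E'
from h import *
from scipy.optimize import least_squares
z=[]
I={}
for k in range(3):
    st=env.state(); z.append(np.r_[st["ee_pos"],st["ee_rot"]])
    for n in ("top","scene","wrist"): I[n]=cams.grab_frame(n)
print(np.array(z).round(2),st["force"])
for n in I: cv2.imwrite(f"pics/{n}4.png",I[n])
im=I["wrist"];Rt=R.from_euler("xyz",st["ee_rot"],degrees=True).as_matrix()
p=pts(mask(im,"orange"),(290,0,340,256)); Q=(plane("wrist",p,95,st)-st["ee_pos"])@Rt
print("bar x max",Q[:,0].max(),[Q[abs(Q[:,0]-x)<6,1].mean().round(2) for x in (30,60,90)])
p=pts(mask(im,"blue"),(150,0,480,230)); print("blue",len(p))
# bar/tube in both views on z=95
for n,bo,bb in (("top",(270,165,360,240),(260,150,320,195)),("scene",(250,180,345,260),(330,200,390,240))):
    for col,b in (("orange",bo),("blue",bb)):
        p=pts(mask(I[n],col),b)
        if len(p)<10: print(n,col,len(p)); continue
        c,v,a,bb_,w0,w1=ends(plane(n,p,95)); print(n,col,len(p),c.round(1),np.degrees(np.arctan2(v[1],v[0])).round(1),(c[:2]+a*v).round(1),(c[:2]+bb_*v).round(1),round(w1-w0,1))
a=cv2.resize(I["scene"][170:270,250:410],None,fx=4.5,fy=4.5,interpolation=cv2.INTER_CUBIC); cv2.imwrite("pics/c4.png",a)
E
```

```text
[[ 5.4684e+02 -6.0230e+01  7.7580e+01 -1.7998e+02  1.0000e-02  7.0490e+01]
 [ 5.4780e+02 -6.0350e+01  7.8800e+01  1.7984e+02 -3.0000e-02  7.0500e+01]
 [ 5.4731e+02 -6.0270e+01  7.8390e+01  1.7990e+02 -2.0000e-02  7.0510e+01]] [-0.53451474 -0.00780292 -1.24567802]
bar x max 101.01063807280781 [np.float64(0.39), np.float64(0.37), np.float64(0.33)]
blue 0
top orange 88 [575.9  15.4  95. ] 69.0 [568.5  -3.9] [582.9  33.8] 17.3
top blue 305 [606.  100.8  95. ] 69.6 [591.7  62.2] [623.  146.5] 38.6
scene orange 304 [544.9 -61.7  95. ] -109.6 [578.4  32.4] [ 511.5 -155.3] 67.0
scene blue 373 [603.5  99.9  95. ] -108.7 [619.4 146.7] [589.9  59.6] 46.5
```

View pics/c4.png

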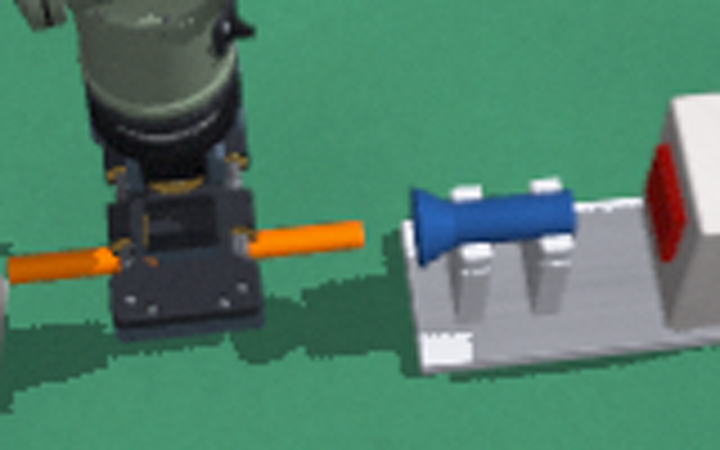

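The bar end at (365,235) in the crop lines up with the flare at (420,228), with about 30 mm to go. The bar sits perhaps 1 mm high. I'll feed it in slowly.

>>> apply_moves(deltas=[[0.012, 0, 0.001, 0, -1], [0.024, 0, 0.001, 0, -1], [0.036, 0, 0.001, 0, -1], [0.044, 0, 0.001, 0, -1], [0.05, 0, 0.001, 0, -1]], grip_force=30)

```text
time_s: 8.1
ee_pos: [563.8, -11.9, 76.4]
ee_rot: [-180.0, 0.0, 70.6]
force: [-0.4, -0.3, -0.9]
gripper_width: 15.4
gripper_force: 30.0
```

>>> apply_moves(deltas=[[0.005, 0, 0, 0, -1], [0.01, 0, 0, 0, -1], [0.015, 0, 0, 0, -1], [0.015, 0, 0, 0, -1]])

```text
time_s: 8.5
ee_pos: [568.6, 1.5, 76.5]
ee_rot: [180.0, -0.0, 70.5]
force: [-0.1, 0.9, -0.7]
gripper_width: 15.6
gripper_force: 30.0
```

Forces are near zero with the tip about 35 mm in, so I'll carry on.

>>> apply_moves(deltas=[[0.007, 0, 0, 0, -1], [0.014, 0, 0, 0, -1], [0.021, 0, 0, 0, -1], [0.028, 0, 0, 0, -1], [0.035, 0, 0, 0, -1]])

```text
time_s: 9.0
ee_pos: [580.3, 34.7, 76.4]
ee_rot: [180.0, 0.0, 70.5]
force: [-0.7, 0.5, -1.0]
gripper_width: 15.3
gripper_force: 30.0
```

>>> apply_moves(deltas=[[0, 0, 0, 0, -1], [0, 0, 0, 0, -1], [0, 0, 0, 0, -1]])

```text
time_s: 9.3
ee_pos: [580.0, 33.9, 76.4]
ee_rot: [-180.0, 0.0, 70.5]
force: [0.5, 0.2, -0.4]
gripper_width: 15.2
gripper_force: 30.0
```

```bash
python3 - <<'E'
from h import *
st=env.state(); im=cams.grab_frame("wrist"); s=cams.grab_frame("scene")
a=cv2.resize(s[170:270,250:410],None,fx=3,fy=3,interpolation=cv2.INTER_CUBIC)
cv2.imwrite("pics/c5.png",np.vstack([a,cv2.resize(im[:256],(480,192))]))
print(st["time_s"],st["ee_pos"],st["ee_rot"],st["force"],st["torque"])
Rt=R.from_euler("xyz",st["ee_rot"],degrees=True).as_matrix()
p=pts(mask(im,"blue"),(150,0,480,230)); Q=(plane("wrist",p,95,st)-st["ee_pos"])@Rt
for x in range(20,160,10):
    q=Q[abs(Q[:,0]-x)<2]
    if len(q): print(x,q[:,1].min().round(1),q[:,1].max().round(1),((q[:,1].min()+q[:,1].max())/2).round(2))
E
```

```text
9.3 [580.0013137   33.9239193   76.43918017] [-1.79998120e+02  1.46008191e-02  7.05192669e+01] [ 0.47224196  0.21323409 -0.39827042] [ 0.02365267 -0.12879917  0.02150089]
30 -22.6 23.5 0.4
40 -18.9 19.7 0.39
50 -12.8 14.5 0.86
60 -10.2 13.3 1.56
70 -10.4 13.5 1.55
80 -10.3 13.3 1.52
90 -10.6 13.6 1.49
100 -10.9 13.4 1.23
110 -10.3 14.1 1.86
120 -11.5 13.9 1.21
```

View pics/c5.png

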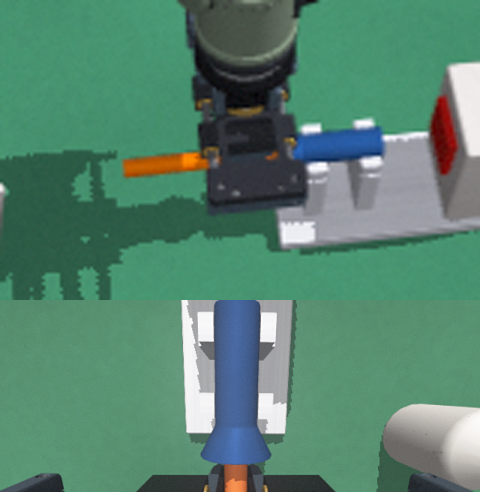

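The bar is in the tube with about 70 mm inserted and the mouth 30 mm ahead of the TCP. I'll let go, back off 75 mm and take the tail again.

>>> apply_moves(deltas=[[0, 0, 0, 0, -0.35], [0, 0, 0, 0, -0.35], [0, 0, 0, 0, -0.35], [0, 0, 0, 0, -0.35], [0, 0, 0, 0, -0.35]])

```text
time_s: 9.9
ee_pos: [580.2, 34.0, 76.5]
ee_rot: [180.0, 0.0, 70.5]
force: [0.4, 0.2, 0.3]
gripper_width: 29.4
gripper_force: 0.0
```

>>> apply_moves(deltas=[[-0.02, 0, 0.001, 0, -0.35], [-0.04, 0, 0.002, 0, -0.35], [-0.06, 0, 0.003, 0, -0.35], [-0.075, 0, 0.004, 0, -0.35], [-0.075, 0, 0.004, 0, -0.35]])

```text
time_s: 10.4
ee_pos: [554.4, -37.9, 72.3]
ee_rot: [-180.0, 0.0, 70.4]
force: [0.1, 0.4, -0.8]
gripper_width: 29.2
gripper_force: 0.0
```

```bash
python3 - <<'E'
from h import *
st=env.state(); im=cams.grab_frame("wrist"); s=cams.grab_frame("scene")
a=cv2.resize(s[170:270,250:410],None,fx=3,fy=3,interpolation=cv2.INTER_CUBIC)
cv2.imwrite("pics/c6.png",np.vstack([a,cv2.resize(im,(480,300))]))
print(st["time_s"],st["ee_pos"],st["gripper_width"],st["force"])
Rt=R.from_euler("xyz",st["ee_rot"],degrees=True).as_matrix()
p=pts(mask(im,"orange"),(280,0,350,256)); Q=(plane("wrist",p,93,st)-st["ee_pos"])@Rt
print(Q[:,0].max(),[(x,Q[abs(Q[:,0]-x)<4,1].mean().round(2),np.ptp(Q[abs(Q[:,0]-x)<3,1]).round(1)) for x in (25,40,60,80,95)])
E
```

```text
10.4 [554.41379883 -37.94642135  72.3417318 ] 29.189907511906522 [ 0.11425267  0.37285523 -0.76703843]
113.59585093987371 [(25, np.float64(-0.22), np.float64(15.0)), (40, np.float64(-0.11), np.float64(14.7)), (60, np.float64(-0.11), np.float64(15.2)), (80, np.float64(0.12), np.float64(15.1)), (95, np.float64(0.33), np.float64(15.2))]
```

View pics/c6.png

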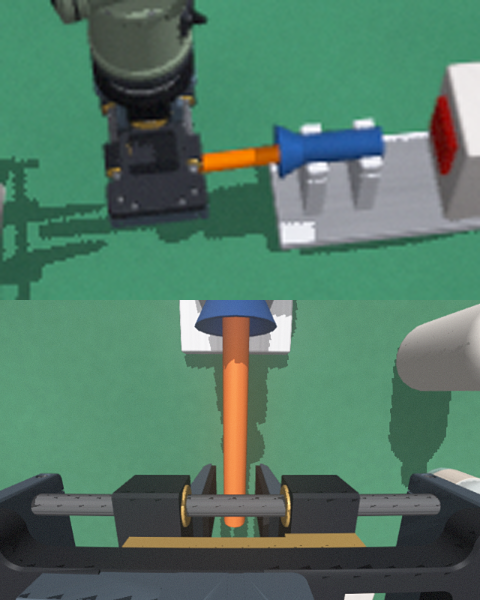

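The bar stayed in the tube, and its tail is between the open fingers at (235,520). I'll re-grip lightly, lift out the droop and push.

>>> apply_moves(deltas=[[0, 0, 0, 0, -1], [0, 0, 0, 0, -1], [0, 0, 0, 0, -1], [0, 0, 0, 0, -1], [0, 0, 0, 0, -1]], grip_force=15)

```text
time_s: 11.0
ee_pos: [555.4, -36.2, 72.5]
ee_rot: [180.0, -0.0, 70.5]
force: [1.0, 1.5, 0.2]
gripper_width: 15.4
gripper_force: 15.0
```

>>> apply_moves(deltas=[[0, 0, -0.002, 0, -1], [0, 0, -0.004, 0, -1], [0.006, 0, -0.004, 0, -1], [0.012, 0, -0.004, 0, -1], [0.02, 0, -0.004, 0, -1]])

```text
time_s: 11.5
ee_pos: [561.8, -17.5, 76.3]
ee_rot: [-180.0, 0.0, 70.5]
force: [0.3, -1.0, -1.3]
gripper_width: 15.8
gripper_force: 15.0
```

>>> apply_moves(deltas=[[0.007, 0, 0, 0, -1], [0.014, 0, 0, 0, -1], [0.021, 0, 0, 0, -1], [0.028, 0, 0, 0, -1], [0.035, 0, 0, 0, -1]])

```text
time_s: 12.0
ee_pos: [572.6, 12.8, 77.0]
ee_rot: [-180.0, 0.4, 70.6]
force: [-4.5, -13.8, 5.5]
gripper_width: 15.5
gripper_force: 15.0
```

```bash
python3 - <<'E'
from h import *
st=env.state(); im=cams.grab_frame("wrist"); s=cams.grab_frame("scene")
a=cv2.resize(s[170:270,250:410],None,fx=3,fy=3,interpolation=cv2.INTER_CUBIC)
cv2.imwrite("pics/c7.png",np.vstack([a,cv2.resize(im,(480,300))]))
p=pts(mask(s,"orange"),(250,180,400,260)); Q=plane("scene",p,95); v=np.array([np.cos(np.radians(70.5)),np.sin(np.radians(70.5))])
t=(Q[:,:2]-[591,61])@v; print("along feed, orange hist",np.histogram(t,bins=np.arange(-130,150,10)))
print(st["ee_pos"],st["gripper_width"],st["force"])
E
```

```text
along feed, orange hist (array([ 0,  0,  0,  0,  0,  3,  0,  1,  2,  1,  5,  1, 18,  1,  0,  0,  0,
        0,  0,  0,  0,  0, 19, 23, 22,  4,  0]), array([-130, -120, -110, -100,  -90,  -80,  -70,  -60,  -50,  -40,  -30,
        -20,  -10,    0,   10,   20,   30,   40,   50,   60,   70,   80,
         90,  100,  110,  120,  130,  140]))
[572.64374447  12.75469835  76.98933541] 15.456479838205205 [ -4.5301771  -13.7842694    5.46536458]
```

View pics/c7.png

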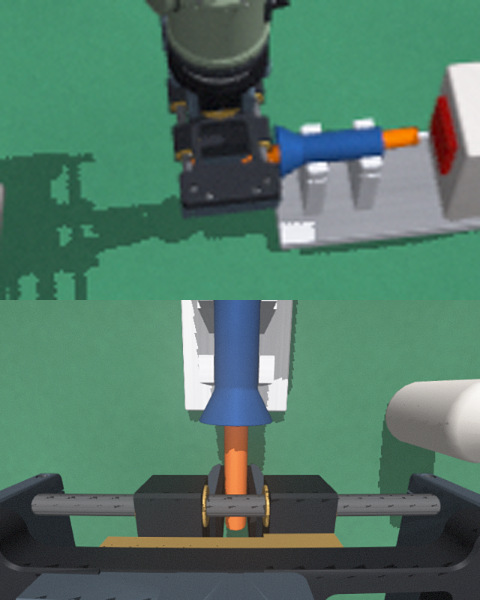

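The tip shows at about 122–127 mm, short of the stop at 140, with roughly 14 N of back force and the tool pressed up by 5.5 N. That looks like the bar binding in the bore from a height error, so I'll ease back a little, lift slightly and see how the force changes.

>>> apply_moves(deltas=[[-0.003, 0, 0, 0, -1], [-0.003, 0, -0.0015, 0, -1], [-0.003, 0, -0.0015, 0, -1], [-0.003, 0, -0.0015, 0, -1]])

```text
time_s: 12.5
ee_pos: [572.7, 12.9, 77.8]
ee_rot: [180.0, -0.0, 70.5]
force: [1.6, 2.2, -0.1]
gripper_width: 15.7
gripper_force: 15.0
```

```bash
python3 - <<'E'
from h import *
st=env.state(); im=cams.grab_frame("wrist"); t=cams.grab_frame("top"); s=cams.grab_frame("scene")
print(st["ee_pos"],st["ee_rot"],st["force"],st["torque"])
v=np.array([np.cos(np.radians(70.5)),np.sin(np.radians(70.5))])
for n,i,b in (("top",t,(240,140,300,185)),("scene",s,(372,190,408,235))):
    for col in ("orange","blue","red"):
        p=pts(mask(i,col),b)
        if len(p): u=(plane(n,p,95)[:,:2]-[591,61])@v; print(n,col,len(p),np.percentile(u,[0,5,95,100]).round(1))
Rt=R.from_euler("xyz",st["ee_rot"],degrees=True).as_matrix()
p=pts(mask(im,"orange"),(290,120,340,399)); Q=(plane("wrist",p,95,st)-st["ee_pos"])@Rt; print("orange x",Q[:,0].min(),Q[:,0].max())
p=pts(mask(im,"blue"),(250,0,380,200)); Q=(plane("wrist",p,95,st)-st["ee_pos"])@Rt; print("blue x",Q[:,0].min(),Q[:,0].max())
a=cv2.resize(t[130:200,220:330],None,fx=4,fy=4,interpolation=cv2.INTER_CUBIC);b=cv2.resize(s[180:250,370:420],None,fx=4,fy=4,interpolation=cv2.INTER_CUBIC)
cv2.imwrite("pics/c8.png",np.hstack([a,b]))
E
```

```text
[572.68182574  12.89088145  77.84326088] [ 1.79986885e+02 -3.93878305e-02  7.05139978e+01] [ 1.5590269   2.23139298 -0.11033393] [ 0.19576881 -0.17876224 -0.02460917]
top orange 56 [ 93.2  94.7 120.2 122.1]
top blue 158 [37.5 42.  88.4 91.3]
top red 93 [138.1 138.8 152.1 152.9]
scene orange 65 [ 92.   93.7 118.6 120.4]
scene blue 49 [75.2 76.4 89.  90.1]
scene red 91 [135.3 136.7 151.7 152.4]
orange x -42.32179048709491 49.430277651067755
blue x 50.40188226096966 123.56829395775485
```

View pics/c8.png

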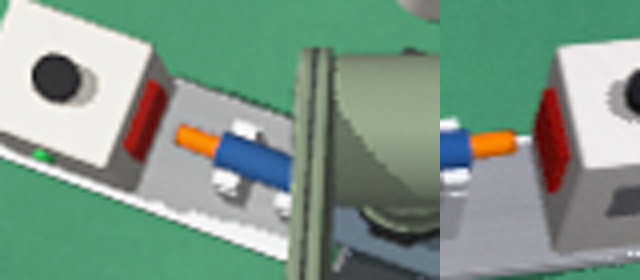

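Both views put the tip at 121 mm, so about 19 mm remain. The force has gone after easing off, so I'll push on slowly at the raised height.

>>> apply_moves(deltas=[[0.002, 0, 0, 0, -1], [0.004, 0, 0, 0, -1], [0.006, 0, 0, 0, -1], [0.008, 0, 0, 0, -1], [0.008, 0, 0, 0, -1]])

```text
time_s: 13.15
ee_pos: [575.1, 19.9, 78.0]
ee_rot: [180.0, 0.0, 70.5]
force: [-1.3, -3.4, 1.5]
gripper_width: 15.4
gripper_force: 15.0
```

>>> apply_moves(deltas=[[0.002, 0, -0.0005, 0, -1], [0.005, 0, -0.001, 0, -1], [0.007, 0, -0.001, 0, -1], [0.009, 0, -0.001, 0, -1], [0.009, 0, -0.001, 0, -1]])

```text
time_s: 13.65
ee_pos: [578.3, 29.1, 78.9]
ee_rot: [180.0, -0.0, 70.5]
force: [-0.0, 0.6, -1.6]
gripper_width: 15.6
gripper_force: 15.0
```

```bash
cat > m.py <<'E'
from h import *
st=env.state(); im=cams.grab_frame("wrist"); t=cams.grab_frame("top"); s=cams.grab_frame("scene")
print(st["time_s"],st["ee_pos"],st["force"])
v=np.array([np.cos(np.radians(70.5)),np.sin(np.radians(70.5))]); n_=np.array([-v[1],v[0]])
for n,i,b in (("top",t,(240,140,300,185)),("scene",s,(372,190,408,235))):
    for col in ("orange","red"):
        p=pts(mask(i,col),b)
        if len(p): u=(plane(n,p,95)[:,:2]-[591,61])@v; print(n,col,len(p),np.percentile(u,[0,5,95,100]).round(1))
a=cv2.resize(t[130:230,220:350],None,fx=4,fy=4,interpolation=cv2.INTER_CUBIC);b=cv2.resize(s[160:260,320:390+30],None,fx=4,fy=4,interpolation=cv2.INTER_CUBIC)[:, :280]
cv2.imwrite("pics/c9.png",np.hstack([a,b])[:, :800])
p=pts(mask(s,"orange"),(300,190,400,260)); u=(plane("scene",p,95)[:,:2]-[591,61])@v; print("tail",u.min())
E
python3 m.py
```

```text
13.65 [578.30659334  29.08651517  78.869031  ] [-0.03538488  0.57364868 -1.59088507]
top orange 93 [ 93.2  95.7 138.9 141.3]
top red 85 [138.3 139.5 152.2 152.9]
scene orange 108 [ 92.   94.3 136.5 139.8]
scene red 97 [134.8 136.4 151.7 152.4]
tail -66.58989145399516
```

>>> apply_moves(deltas=[[0.001, 0, 0, 0, -1], [0.002, 0, 0, 0, -1], [0.003, 0, 0, 0, -1], [0.003, 0, 0, 0, -1]])

```text
time_s: 14.2
ee_pos: [579.1, 31.2, 78.9]
ee_rot: [180.0, 0.0, 70.5]
force: [-1.0, -0.8, -2.1]
gripper_width: 15.2
gripper_force: 15.0
```

>>> apply_moves(deltas=[[0.001, 0, 0, 0, -1], [0.002, 0, 0, 0, -1], [0.003, 0, 0, 0, -1], [0.003, 0, 0, 0, -1]])

```text
time_s: 14.6
ee_pos: [579.0, 31.5, 78.8]
ee_rot: [-180.0, 0.3, 70.6]
force: [-1.3, -9.7, 1.0]
gripper_width: 15.4
gripper_force: 15.0
```

```bash
python3 m.py
```

```text
14.6 [579.03714048  31.48821156  78.83039056] [-1.27502832 -9.67929963  0.96194789]
top orange 99 [ 93.2  95.8 141.3 143.3]
top red 78 [138.5 139.5 152.2 152.9]
scene orange 114 [ 92.   94.4 139.  141.5]
scene red 90 [135.3 136.9 151.7 152.4]
tail -52.05300864000811
```

Back force rises to 9.7 N with the tip at the red face in both views, so the bar is on the stop. I'll release, back off 3 mm first to relax, then lift clear.

>>> apply_moves(deltas=[[-0.003, 0, 0, 0, -1], [-0.003, 0, 0, 0, -0.35], [-0.003, 0, 0, 0, -0.35], [-0.003, 0, 0, 0, -0.35], [-0.003, 0, 0, 0, -0.35]])

```text
time_s: 15.25
ee_pos: [579.3, 31.6, 79.1]
ee_rot: [180.0, -0.0, 70.5]
force: [0.0, 0.5, 0.7]
gripper_width: 29.8
gripper_force: 0.0
```

>>> apply_moves(deltas=[[0, 0, -0.02, 0, -0.35], [0, 0, -0.05, 0, -0.35], [0, 0, -0.08, 0, -0.35], [0, 0, -0.12, 0, -0.35], [0, 0, -0.15, 0, -0.35]])

```text
time_s: 15.75
ee_pos: [579.6, 31.6, 231.4]
ee_rot: [179.9, -0.1, 70.5]
force: [1.4, 0.4, -0.6]
gripper_width: 29.6
gripper_force: 0.0
```

>>> apply_moves(deltas=[[-0.04, 0, 0, 0, -0.35], [-0.08, 0, 0, 0, -0.35], [-0.12, 0, 0, 0, -0.35], [-0.12, 0, 0, 0, -0.35]])

```text
time_s: 16.15
ee_pos: [537.6, -85.2, 229.2]
ee_rot: [180.0, 0.1, 70.3]
force: [0.7, 1.1, -0.1]
gripper_width: 29.7
gripper_force: 0.0
```

```bash
python3 m.py
```

```text
16.15 [537.60768721 -85.22596555 229.20768005] [ 0.73738795  1.12171663 -0.08828917]
top orange 95 [ 93.2  95.7 139.4 142.3]
top red 78 [138.5 139.5 152.2 152.9]
scene orange 111 [ 91.5  94.1 137.5 140.4]
scene red 80 [135.3 137.8 151.8 152.4]
tail -60.25892487452396
```

View pics/c9.png

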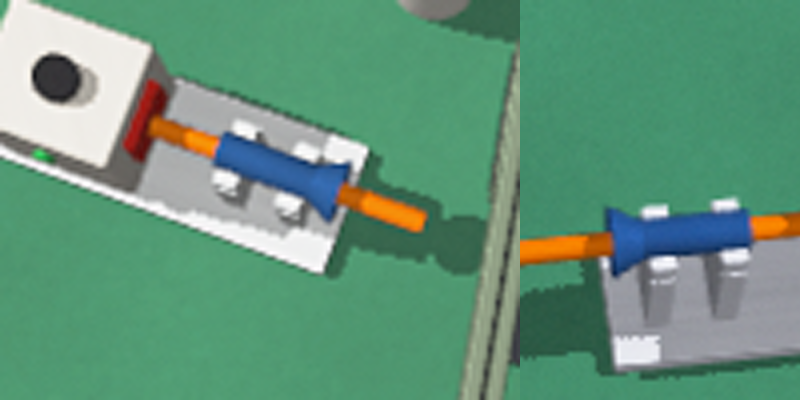

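The bar lies through the tube with its tip at the red plate (150,125). The tail is at (425,218), measuring 60 mm out of the mouth as it should, and the gripper is clear. I'm handing in.

```bash
python3 -c "
from workcell import env
print(env.job_done())"
```

```text
the job is handed in; nothing more can be done
None
```

The bar was pulled from its clips and fed through the guide tube to the red stop; its tail measures 60 mm out of the mouth, as it should. I released it, moved the gripper clear and handed the job in at about 16 s; no verdict came back.

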